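Set the side core and hold a casting mould closed

ROBOT

A 7-joint arm with a two-finger parallel gripper is mounted at the origin on a cart in front of the work surface, level with it; the furniture and walls round the work are solid. World frame = base frame: x ahead of the robot, y to its left, z up, the work surface at z = 0. Lengths are in mm, angles in rad, forces in N, time in s.
With the tool pointing down it reaches from about 400 to 925 mm from the base axis. Payload 5.6 kg.
Tool frame: the origin (TCP) lies between the finger pads; the fingertips stand 8 mm ahead of it and the grasp point (between the pads) lies 11 mm behind it; z points along the fingers, y is the line along which they close (so a half turn about z gives the same grasp; the last joint's range is limited). The gripper opens to 85 mm and grips with 20 to 120 N. Pads are 22 mm wide; open, the fingers measure 114 mm over their backs; the gripper's body (76 mm by 85 mm) begins 54 mm behind the grasp point. The pads swing forward as they close: fully open they stand 13 mm farther back than shut.
Start: joints at [1.291, 0.468, -0.012, 1.603, 0.006, 1.071, -0.056], TCP at [152.443, -631.877, 239.29] pointing down, gripper open.
Joint ranges: [-2.53, 2.53], [-0.31, 2.02], [-1.57, 1.55], [0.28, 2.44], [-1.29, 4.43], [0.15, 1.84], [-2.92, 2.92]. Speed limits (rad/s): [2.57, 2.57, 3.14, 3.14, 3.14, 3.14, 3.14].

INTERFACE

Orientations are given as a rotation vector (axis times angle).
In Python, from bench import ctrl, optics, workorder gives the robot as it stands (ctrl), with the cameras (optics) and the job (workorder).
- The arm moves only by the tool shift_gripper, called after "Emit:" as name(argument=value, ...) on one line, values as JSON. Schema: {"type":"object","properties":{"plan":{"type":"object","properties":{"rows":{"type":"array","items":{"type":"array","items":{"type":"number"},"minItems":7,"maxItems":7},"minItems":1,"maxItems":8}},"additionalProperties":false,"required":["rows"]},"only":{"type":"string"},"quiet":{"type":"boolean"},"lines":{"type":"string"}},"required":["plan"],"additionalProperties":false}. plan is an object whose key "rows" holds a list of rows, 1 to 8 of them, each of 7 numbers: the finger opening in mm, then dx, dy, dz in mm, then a rotation vector rx, ry, rz in rad; each row is the pose to reach, as a shift and turn from the pose commanded when the call began, along the tool's axes at that moment; what a row does not reach only later rows make up. A row lasts 1/8 s, in which the tool goes at most 62.5 mm and 0.188 rad, less where a joint would pass 70% of its speed; a pose out of reach is approached as far as the arm can. The fingers move at their own pace and stop on an object; the grip force is fixed at half the most. Time passes only in rows, so rows that do not move let the fingers close. The tool returns the time, the measured TCP pose, the force, the opening and the grip force at its end. only (a regular expression) keeps the lines of the reply that match it, lines (a string "A,B") keeps lines A to B, and quiet returns only ok. Input that does not fit is refused with a message, and nothing moves.
- ctrl.get_state(): the state, without advancing time (a new reading comes with each control period).
- optics.grab_frame(name): name is "side" or "top"; returns a dict with "frame" (480x640x3 uint8, red, green, blue), "intrinsics" (3x3 intrinsics, pixels), "extrinsics" (4x4, takes a point from camera to world coordinates). Camera axes: x right, y up, looking along -z (the intrinsics and any distortion apply to the point x, -y, -z); pixel columns grow to the right and rows downward; lengths in mm; the calibration is good to about 2 mm. A picture is of the moment at which its call begins. There is no depth.
- workorder.sign_off(): hands the job in; it is judged then, once.
The state is a dict: "clock": time; "joints": joint angles; "qvel": joint speeds; "joint_efforts": joint torques, N m; "tool_pos": TCP position; "tcp_rot": TCP orientation; "ft_force": force on the tool from outside, world axes, zero at the start; "moment": the same for the moment, N m; "grip_width": finger opening in mm; "gripper_force": force on a finger pad.
Only numpy, scipy, OpenCV 4.12 (cv2) and the standard library are available. Lean on these libraries where they do the work, as an engineer would, in place of code of your own. Each camera call takes 0.05 s, during which the arm holds its last target. There are 200 camera calls.

TASK

Get the small casting mould ready for a shot: first slide the core carriage by its black grip along its track until its yellow pointer is in line with the red index clip, and leave it there. Then put the loose mould half squarely onto the dowels of the fixed half (big hole over big dowel, blue dot over blue dot), press the two halves fully together against the ejector springs, and finish while still holding them pressed shut - do not let go. Leave the other things on the bench where they are.

Things in the scene. Friction and masses are not known exactly. Their poses are not given: they have to be found in the camera images.
- mould_base: Fixed half of the mould, cannot move: dark steel base plate 100 (x) x 240 (y) x 8 mm, from y = -185 to +55 mm, with an aluminium block 90 x 90 mm on it whose top (parting) face, with an open cavity in it, is 36 mm above the bench. Origin: on the bench under the centre of the block; z up. The core track lies on its -y side. A blue dot marks the big dowel's side (+x).
- dowel_big (a point): Tip (top centre) of the big upright steel dowel, 14 mm diameter, at x +30, y +28 mm of mould_base, 52 mm above the bench. It stands 16 mm above the parting face; the upper 8 mm taper to 7 mm diameter.
- dowel_small (a point): Tip (top centre) of the small upright steel dowel, 9 mm diameter, at x -30, y -28 mm of mould_base, 52 mm above the bench; the upper 8 mm taper to 2 mm diameter.
- ejector_top (a point): Centre between the tops of the two 8 mm brass ejector pins, at (+30, -28) and (-30, +28) mm of mould_base. They move together: at rest they stand 5 mm proud of the parting face (41 mm above the bench) on springs; about 8 N in all starts them down, 12 N brings them flush. They carry the unpressed loose half.
- core_slide (a joint): Travel of the core carriage along the track, 0 to 0.068 m, growing toward the mould block (along +y of mould_base). At 0 the carriage centre is at y = -150 mm of mould_base. About 2 N of friction; it stays where it is left. The target is set by the index clip and lies short of the hard stop.
- slide_grip (a point): Centre of the top of the black grip post on the core carriage, 74 mm above the bench. The post is 20 mm (x) by 16 mm (y) and 30 mm high, on a grey carriage block 48 (x) x 40 (y) mm whose top is 44 mm above the bench.
- pointer (a point): Tip of the yellow pointer (3 mm wide, passing just over the clip) that sticks out from the carriage to the -x side, 20 mm above the bench; its y in mould_base is that of the carriage centre and grip.
- index_clip: Red index clip (12 x 4 x 9 mm) on the -x edge of the base plate beside the track; fixed, its place along the track differs each time. Origin: underside centre of its 4 mm wide finger, 9 mm above the bench; axes parallel to those of mould_base. The carriage is set when the pointer has the same y (along the track) as this origin.
- mould_top: Loose aluminium mould half, 90 x 90 x 22 mm, about 0.4 kg, lying parting face down. Origin: centre of its underside; z up. Black grip bar on top in the middle, 44 mm long (x), 20 mm thick (y), from 22 to 54 mm above the underside. Fitted, its axes agree with those of mould_base; its underside is 41 mm above the bench on the springs, 36 mm pressed shut.
- grip_bar (a point): Top centre of the grip bar of the loose half, 54 mm above its underside.
- hole_big (a point): Centre, at the underside of the loose half, of the big hole: 15.6 mm wide, right through, 2 mm chamfer, at x +30, y +28 mm of mould_top; it fits the big dowel. A blue dot on top of the loose half marks this side (+x).
- hole_small (a point): Centre, at the underside of the loose half, of the small hole: 10.6 mm wide, right through, 2 mm chamfer, at x -30, y -28 mm of mould_top; it fits the small dowel.
- petri_dish: Bystander: white shallow dish, 68 mm wide, 13 mm high, behind the mould.
- pipette_bulb: Bystander: red rubber pipette bulb, 48 mm wide, 66 mm high, behind the track.
- screwdriver: Bystander: screwdriver with a red handle, 177 mm long, lying at the front edge.
- stopper_1: Bystander: black rubber stopper, 33 mm wide, 26 mm high, left of the loose half.
- beaker_100: Bystander: small clear beaker, 53 mm wide, 68 mm high, at the back left.

How it is judged:
By the outcome, as a careful person would: the job done as asked, in the order asked, and still so for the second after the job is handed in, while the arm keeps its last pose, push and grip.
It also fails if it takes over 48 s, if anything falls off the work surface, if the arm or the gripper's body presses on something with over 40 N, if the wrist force passes 120 N, or if a joint passes its speed limit or range.

## Working session

There is one attempt and no reset: what is moved stays moved. The work goes in short steps, Python scripts to look and compute and a tool call to move; the robot and the scene stay as the last step left them, time stands still between calls to the robot, and variables do not carry over. Pictures are saved under pics/ and viewed, at most 13 in all, crops included, and the job is handed in when it is done.

```bash
ls; mkdir -p pics
```

Run:
```python
from bench import ctrl, optics, workorder
import cv2,pickle
for n in("top","side"):
    f=optics.grab_frame(n); cv2.imwrite(f"pics/{n}0.png",f["frame"][:,:,::-1]); pickle.dump(f,open(f"{n}0.pkl","wb"))
    print(n,f["intrinsics"],f["extrinsics"],[k for k in f])
print(ctrl.get_state())
```

```text
bench.py
pics
top [[435.29513796   0.         325.25608078]
 [  0.         435.29513796 238.49795696]
 [  0.           0.           1.        ]] [[-5.81527158e-03  9.85629067e-01 -1.68823949e-01  3.47831319e+02]
 [-9.99978773e-01 -5.23564860e-03  3.87824542e-03  2.07005444e+02]
 [ 2.93860854e-03  1.68842918e-01  9.85638592e-01  9.88052482e+02]
 [ 0.00000000e+00  0.00000000e+00  0.00000000e+00  1.00000000e+00]] ['frame', 'intrinsics', 'extrinsics']
side [[473.86143691   0.         324.83912161]
 [  0.         473.86143691 235.60957807]
 [  0.           0.           1.        ]] [[-9.99773627e-01  3.28174393e-03  2.10220034e-02  5.39046365e+02]
 [ 1.49102195e-02 -5.96775923e-01  8.02269396e-01  1.00702839e+03]
 [ 1.51782682e-02  8.02401226e-01  5.96591897e-01  6.94163512e+02]
 [ 0.00000000e+00  0.00000000e+00  0.00000000e+00  1.00000000e+00]] ['frame', 'intrinsics', 'extrinsics']
{'clock': 0.1, 'joints': array([ 1.29097596,  0.46830644, -0.01158724,  1.60355532,  0.00598368,
        1.07140525, -0.05634356]), 'qvel': array([ 0.00145666,  0.00037632, -0.00012602, -0.00148878, -0.00093788,
       -0.00050461, -0.00172431]), 'joint_efforts': array([ 1.00157915e-03, -5.33515048e+01,  2.14869581e-02, -2.51964229e+01,
        1.15283352e-02,  4.25507227e-03, -1.03925316e-05]), 'tool_pos': array([ 152.31140007, -631.38473288,  238.41247092]), 'tcp_rot': array([-3.11801784e+00, -3.70735384e-01,  4.75438794e-04]), 'ft_force': array([-0.93150569,  0.1884463 ,  0.50510641]), 'moment': array([-0.03442   ,  0.00843385, -0.01292664]), 'gripper_force': 0.0, 'grip_width': 85.4616384391499}
```

View pics/top0.png

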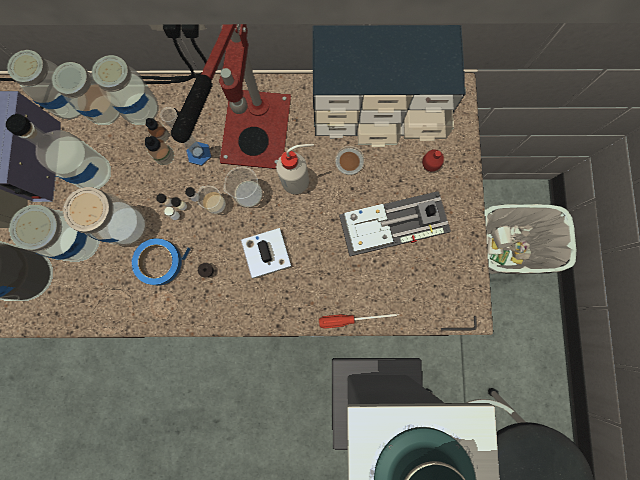

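View pics/side0.png

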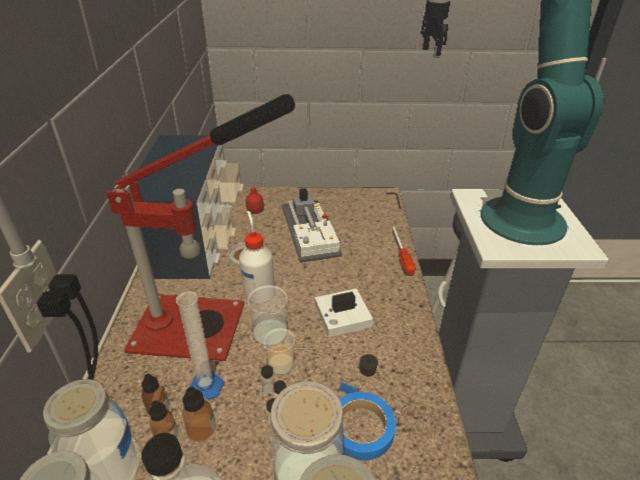

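The top view shows the mould block near (370,226) with its track to the right, the grip near (431,211) and the red clip near (412,239). The loose half is near (266,252), and the gripper is out of view. I'll enlarge the two parts next.

Run:
```python
import cv2,numpy as np
t=cv2.imread("pics/top0.png");s=cv2.imread("pics/side0.png")
a=cv2.resize(t[185:265,335:455],None,fx=6,fy=6,interpolation=cv2.INTER_CUBIC)  #720x480
cv2.imwrite("pics/c1.png",a)
b=cv2.resize(t[222:284,236:298],None,fx=6,fy=6,interpolation=cv2.INTER_CUBIC)
c=cv2.resize(s[180:266,275:345],(int(70*4.3),int(86*4.3)),interpolation=cv2.INTER_CUBIC)
o=np.zeros((372,800,3),np.uint8);o[:,:372]=b;h=c[:369];o[:h.shape[0],380:380+h.shape[1]]=h
cv2.imwrite("pics/c2.png",o)
```

```text
(no output)
```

View pics/c1.png

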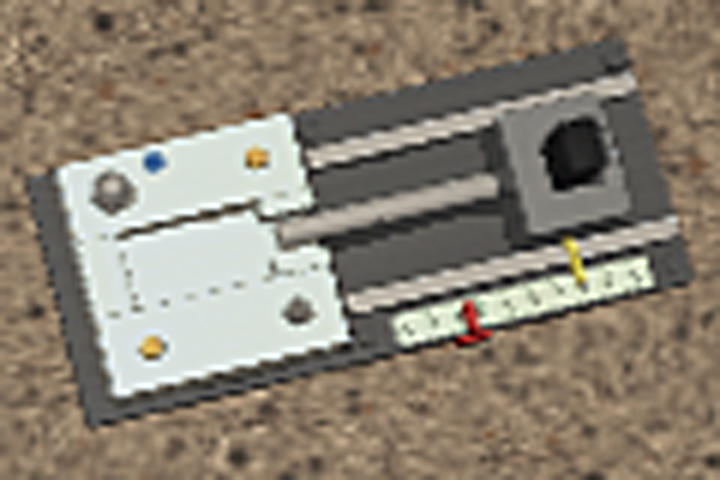

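View pics/c2.png

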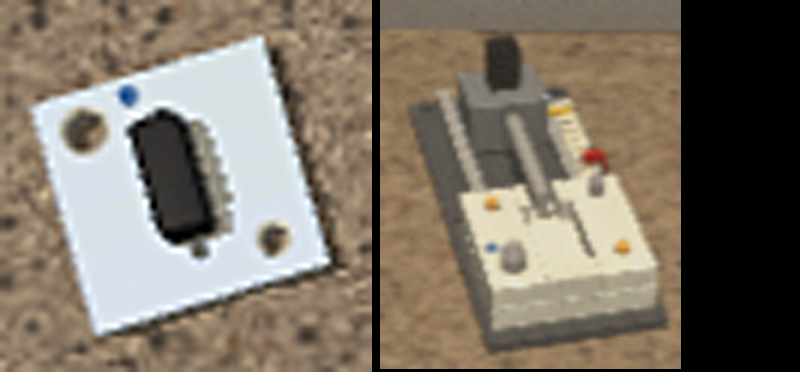

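The crops show both blue dots on the upper-left side, so the two halves have nearly the same yaw. In c1, the pointer tip is near (578,283), the clip finger near (470,315) and the grip top near (578,152). In c2 the grip bar is near (175,178), with the holes near (84,130) and (274,238).

Create h.py:
```python
import cv2,numpy as np
def ray(f,u,v,z):
    K,E=f["intrinsics"],f["extrinsics"]
    d=E[:3,:3]@np.array([(u-K[0,2])/K[0,0],-(v-K[1,2])/K[1,1],-1.]);o=E[:3,3]
    return o+d*(z-o[2])/d[2]
def proj(f,p):
    K,E=f["intrinsics"],f["extrinsics"]; c=E[:3,:3].T@(np.array(p)-E[:3,3]); return np.array([K[0,2]-K[0,0]*c[0]/c[2],K[1,2]+K[1,1]*c[1]/c[2]])
def blobs(m,off,minA=2):
    n,l,s,c=cv2.connectedComponentsWithStats(m.astype(np.uint8))
    return sorted([(int(s[i,4]),*(c[i]+off).round(2)) for i in range(1,n) if s[i,4]>=minA],reverse=True)
def hsv(f): return cv2.cvtColor(f["frame"],cv2.COLOR_RGB2HSV).astype(int)
def rect(f,x0,y0,x1,y1,z,th=185):
    m=f["frame"][y0:y1,x0:x1].min(2)>th
    n,l,s,c=cv2.connectedComponentsWithStats(m.astype(np.uint8)); i=1+np.argmax(s[1:,4])
    pts=np.argwhere(l==i)[:,::-1]+[x0,y0]
    P=np.array([ray(f,u,v,z)[:2] for u,v in pts]).astype(np.float32)
    return cv2.minAreaRect(P)
```

Run:
```python
import pickle; from h import *
f=pickle.load(open("top0.pkl","rb"));H=hsv(f)
def roi(x0,y0,x1,y1): return H[y0:y1,x0:x1],(x0,y0)
R,o=roi(335,185,455,265); h,s,v=R[...,0],R[...,1],R[...,2]
for n,m,z in(("brass/yellow",(h>14)&(h<32)&(s>110)&(v>130),41),("blue",(h>100)&(h<125)&(s>90),36),("red",((h<6)|(h>174))&(s>150),9),("black",(v<35),74)):
    for b in blobs(m,o)[:4]: print(n,b,ray(f,b[1],b[2],z).round(1))
print("ptr tip z20",ray(f,335+578/6,185+283/6,20).round(1),"clip finger",ray(f,335+470/6,185+315/6,9).round(1))
R,o=roi(236,222,298,284); h,s,v=R[...,0],R[...,1],R[...,2]
for n,m,z in(("blue",(h>100)&(h<125)&(s>90),22),("black",(v<50),54)):
    for b in blobs(m,o)[:4]: print(n,b,ray(f,b[1],b[2],z).round(1))
print("holes",ray(f,236+84/6,222+130/6,22),ray(f,236+274/6,222+238/6,22))
print(rect(f,236,222,298,284,22)); print(rect(f,335,185,400,265,36))
print("dowels",ray(f,335+112/6,185+187/6,50),ray(f,335+299/6,185+308/6,50))
```

```text
brass/yellow (11, np.float64(430.18), np.float64(227.64)) [533.2 -29.6  41. ]
brass/yellow (7, np.float64(377.0), np.float64(210.71)) [572.4  87.4  41. ]
brass/yellow (7, np.float64(360.0), np.float64(242.29)) [501.2 126.7  41. ]
blue (7, np.float64(360.0), np.float64(211.71)) [571.5 125.   36. ]
red (18, np.float64(413.17), np.float64(239.11)) [513.    2.5   9. ]
black (61, np.float64(429.57), np.float64(210.69)) [564.  -21.8  74. ]
black (3, np.float64(437.0), np.float64(227.0)) [528.1 -36.1  74. ]
black (3, np.float64(433.0), np.float64(228.0)) [526.  -27.4  74. ]
black (2, np.float64(438.5), np.float64(222.0)) [539.  -39.8  74. ]
ptr tip z20 [526.9 -37.   20. ] clip finger [516.8   2.    9. ]
blue (9, np.float64(256.89), np.float64(237.33)) [516.8 357.1  22. ]
black (96, np.float64(265.23), np.float64(251.77)) [479.4 333.4  54. ]
black (3, np.float64(283.0), np.float64(237.0)) [511.6 295.3  54. ]
black (2, np.float64(281.0), np.float64(231.5)) [523.8 299.8  54. ]
holes [502.42092332 372.28990734  22.        ] [461.38407728 300.74041024  22.        ]
((482.9810485839844, 337.640380859375), (89.41644287109375, 89.58055877685547), 17.014129638671875)
((536.98486328125, 106.79420471191406), (88.83525085449219, 88.86322021484375), 13.23963737487793)
dowels [558.15561971 140.34500465  50.        ] [512.61934253  72.86491404  50.        ]
```

Add to h.py:
```python
from scipy.spatial.transform import Rotation as Ro
def go(st,p,yaw):
    "shift and turn in tool axes to world TCP p, tool x at yaw deg, pointing down"
    R=Ro.from_rotvec(st["tcp_rot"]); T=Ro.from_euler("z",yaw,degrees=True)*Ro.from_rotvec([np.pi,0,0])
    print("d",R.inv().apply(np.array(p)-st["tool_pos"]).round(1),"rv",(R.inv()*T).as_rotvec().round(4),"tcp",st["tool_pos"].round(1),"t",round(st["clock"],2))
```

Run:
```python
from h import *; from bench import ctrl, optics, workorder
go(ctrl.get_state(),[568.5,-26.8,130],13.3)
```

Emit:
shift_gripper(plan={"rows": [[85, 546, -490, 60, 0, 0, 0], [85, 546, -490, 60, 0, 0, 0], [85, 546, -490, 60, 0, 0, 0], [85, 546, -490, 60, 0, 0, 0], [85, 546, -490, 60, 0, 0, 0], [85, 546, -490, 60, 0, 0, 0], [85, 546, -490, 60, 0, 0, 0], [85, 546, -490, 60, 0, 0, 0]]})

```text
clock: 1.1
tool_pos: [435.6, -219.6, 198.3]
tcp_rot: [3.119, 0.371, 0.0]
ft_force: [0.7, 0.1, 0.3]
grip_width: 85.3
gripper_force: 0.0
```

Run:
```python
from h import *; from bench import ctrl, optics, workorder
go(ctrl.get_state(),[568.5,-26.8,130],13.3)
```

```text
d [ 174.3 -156.3   68.3] rv [0.0002 0.     0.0043] tcp [ 435.6 -219.6  198.3] t 1.1
```

Emit:
shift_gripper(plan={"rows": [[85, 150, -135, 55, 0, 0, 0], [85, 150, -135, 55, 0, 0, 0], [85, 150, -135, 55, 0, 0, 0], [85, 150, -135, 55, 0, 0, 0], [85, 150, -135, 55, 0, 0, 0], [85, 150, -135, 55, 0, 0, 0]]})

```text
clock: 1.85
tool_pos: [548.4, -56.4, 143.4]
tcp_rot: [3.119, 0.368, -0.002]
ft_force: [-0.5, 0.9, 0.7]
grip_width: 85.5
gripper_force: 0.0
```

Run:
```python
from h import *; from bench import ctrl, optics, workorder; import pickle
go(ctrl.get_state(),[568.5,-26.8,55],13.3)
for n in("top","side"):
    f=optics.grab_frame(n); pickle.dump(f,open(n+"1.pkl","wb")); i=f["frame"][:,:,::-1]
    i=i[160:270,360:480] if n=="top" else i[140:250,250:370]
    cv2.imwrite("pics/%s1.png"%n,cv2.resize(i,None,fx=3.3,fy=3.3,interpolation=cv2.INTER_CUBIC))
cv2.imwrite("pics/b1.png",np.hstack([cv2.imread("pics/top1.png"),cv2.imread("pics/side1.png")]))
```

```text
d [ 26.6 -24.2  88.4] rv [0.0007 0.0011 0.003 ] tcp [548.4 -56.4 143.4] t 1.85
```

View pics/b1.png

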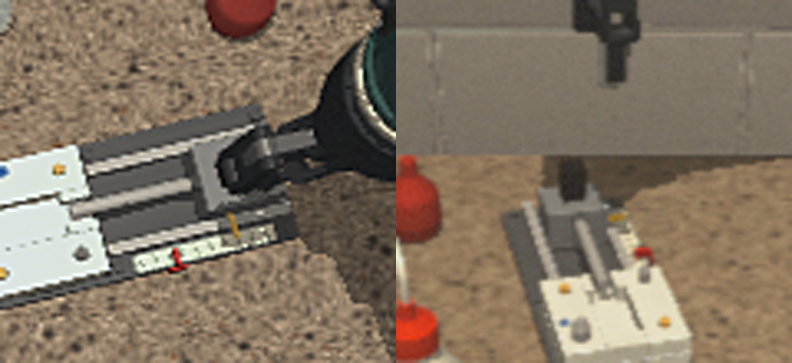

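The gripper is open just short of the post. The carriage pointer is still near (233,225) in the left panel and the clip finger near (178,258).

Emit:
shift_gripper(plan={"rows": [[85, 26, -24, 10, 0, 0, 0], [85, 26, -24, 30, 0, 0, 0], [85, 26, -24, 60, 0, 0, 0], [85, 26, -24, 88, 0, 0, 0], [85, 26, -24, 88, 0, 0, 0], [85, 26, -24, 88, 0, 0, 0]]})

```text
clock: 2.7
tool_pos: [569.3, -26.3, 56.7]
tcp_rot: [3.119, 0.369, 0.002]
ft_force: [0.2, -0.0, -0.3]
grip_width: 85.1
gripper_force: 0.0
```

Run:
```python
from h import *; from bench import ctrl, optics, workorder
go(ctrl.get_state(),[568.5,-26.8,55],13.3)
```

```text
d [-0.9  0.3  1.7] rv [ 0.0006 -0.0014  0.0034] tcp [569.3 -26.3  56.7] t 2.7
```

Emit:
shift_gripper(plan={"rows": [[10, 0, 0, 1, 0, 0, 0], [10, 0, 0, 1, 0, 0, 0], [10, 0, 0, 1, 0, 0, 0], [10, 0, 0, 1, 0, 0, 0], [10, 0, 0, 1, 0, 0, 0], [10, 0, 0, 1, 0, 0, 0]]})

```text
clock: 3.45
tool_pos: [568.9, -25.5, 54.9]
tcp_rot: [3.119, 0.371, 0.0]
ft_force: [-1.5, 0.6, 5.7]
grip_width: 15.0
gripper_force: 59.0
```

Run:
```python
from h import *; from bench import ctrl, optics, workorder;import pickle
go(ctrl.get_state(),[568.5,-26.8,55],13.3)
for n in("top","side"):
    f=optics.grab_frame(n); pickle.dump(f,open(n+"2.pkl","wb"));H=hsv(f);h,s,v=H[...,0],H[...,1],H[...,2]
    for nm,m,z in(("yel",(h>14)&(h<34)&(s>110)&(v>110),20),("red",((h<6)|(h>174))&(s>150),9)):
        y0,y1,x0,x1=(185,265,335,455) if n=="top" else (180,266,275,345)
        for b in blobs(m[y0:y1,x0:x1],(x0,y0))[:5]: print(n,nm,b,ray(f,b[1],b[2],z).round(1))
```

```text
d [-0.7  1.2 -0.1] rv [ 0.0002 -0.0002  0.0045] tcp [568.9 -25.5  54.9] t 3.45
top yel (14, np.float64(430.14), np.float64(228.5)) [535.4 -34.7  20. ]
top yel (8, np.float64(377.12), np.float64(210.88)) [577.   84.5  20. ]
top yel (7, np.float64(360.0), np.float64(242.29)) [504.6 125.   20. ]
top red (18, np.float64(413.17), np.float64(239.11)) [513.    2.5   9. ]
side yel (12, np.float64(316.5), np.float64(205.5)) [535.1 -30.9  20. ]
side yel (7, np.float64(331.0), np.float64(237.29)) [500.8 107.   20. ]
side yel (6, np.float64(300.5), np.float64(227.0)) [574.2  65.5  20. ]
side yel (4, np.float64(284.5), np.float64(253.5)) [607.7 168.8  20. ]
side yel (2, np.float64(289.5), np.float64(238.5)) [598.9 112.3  20. ]
side red (13, np.float64(324.69), np.float64(216.15)) [514.   2.   9.]
```

Emit:
shift_gripper(plan={"rows": [[10, 0, -10, 0, 0, 0, 0], [10, 0, -20, 0, 0, 0, 0], [10, 0, -30, 0, 0, 0, 0], [10, 0, -38, 0, 0, 0, 0], [10, 0, -38, 0, 0, 0, 0], [10, 0, -38, 0, 0, 0, 0]]})

```text
clock: 4.3
tool_pos: [559.8, 12.6, 54.9]
tcp_rot: [-3.119, -0.372, -0.0]
ft_force: [-1.7, 2.5, 6.0]
grip_width: 15.0
gripper_force: 59.4
```

Run:
```python
from h import *; from bench import ctrl, optics, workorder;import pickle
go(ctrl.get_state(),[568.9,-25.5,55],13.3)
o=[]
for n in("top","side"):
    f=optics.grab_frame(n); pickle.dump(f,open(n+"3.pkl","wb"));H=hsv(f);h,s,v=H[...,0],H[...,1],H[...,2]
    for nm,m,z in(("yel",(h>14)&(h<34)&(s>110)&(v>110),20),("red",((h<6)|(h>174))&(s>150),9)):
        y0,y1,x0,x1=(185,265,335,455) if n=="top" else (180,266,275,345)
        for b in blobs(m[y0:y1,x0:x1],(x0,y0))[:3]: print(n,nm,b,ray(f,b[1],b[2],z).round(1))
    i=f["frame"][:,:,::-1]; i=i[215:255,395:435] if n=="top" else i[195:235,305:345]
    o.append(cv2.resize(i,None,fx=10,fy=10,interpolation=cv2.INTER_NEAREST))
cv2.imwrite("pics/b3.png",np.hstack(o))
```

```text
d [-0.1 39.1 -0.1] rv [-0.0008 -0.0004  0.0052] tcp [559.8  12.6  54.9] t 4.3
top yel (12, np.float64(413.58), np.float64(232.17)) [527.1   3.2  20. ]
top yel (8, np.float64(377.12), np.float64(210.88)) [577.   84.5  20. ]
top yel (8, np.float64(359.88), np.float64(242.5)) [504.1 125.2  20. ]
top red (18, np.float64(413.17), np.float64(239.11)) [513.    2.5   9. ]
side yel (11, np.float64(320.27), np.float64(213.55)) [525.5   6.5  20. ]
side yel (8, np.float64(330.88), np.float64(237.12)) [501.  106.4  20. ]
side yel (6, np.float64(300.5), np.float64(227.0)) [574.2  65.5  20. ]
side red (12, np.float64(324.5), np.float64(216.0)) [514.5   1.3   9. ]
```

View pics/b3.png

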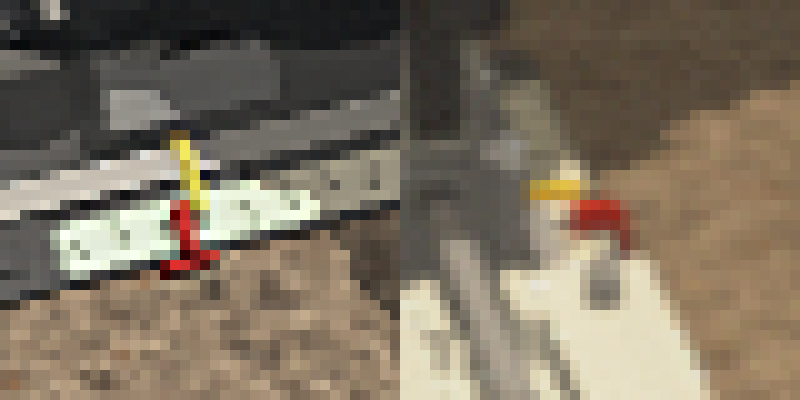

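Left panel: the pointer tip is near (203,207) and the clip finger near (180,205), so the pointer is still short, to the -y side. Right panel: the pointer lies at rows 180–200 and the red clip's top edge is at row 200. Next I'll check the clip's real top height by using both views.

Run:
```python
from h import *; import pickle
F={n:pickle.load(open(n+"3.pkl","rb")) for n in("top","side")}
c=np.array([536.9,107.,0]);a=np.radians(13.3);B=np.array([[np.cos(a),np.sin(a),0],[-np.sin(a),np.cos(a),0],[0,0,1]])
b=lambda f,u,v,z:(B@(ray(f,u,v,z)-c)).round(1)
t,s=F["top"],F["side"]
print("side brass ctr z41",b(s,(330.9+300.5)/2,(237.2+227)/2,41),"top",b(t,(377.1+359.9)/2,(210.9+242.4)/2,41))
print("ptr top",b(t,414.3,234,20),b(t,413.58,232.17,20),"ptr side",b(s,320.3,213.55,20),"(same pt x?)")
for z in(9,12,15,18): print(z,"clip top finger",b(t,412.7,236.3,z),"foot",b(t,413.5,240.5,z),"side top edge",b(s,324.5,214.5,z),"side cen",b(s,324.5,216,z))
for n,f in F.items():
  for z in(9,18): print(n,z,[proj(f,c+B.T@np.array([x,y,z])).round(1).tolist() for y in(-98,-94) for x in(-56,-44)])
for n,(x0,y0,x1,y1) in dict(top=(407,230,420,244),side=(316,208,332,224)).items():
    H=hsv(F[n])[y0:y1,x0:x1];m=((H[...,0]<8)|(H[...,0]>172))&(H[...,1]>120)
    print(n,(x0,y0));print("\n".join("".join(".#"[int(k)] for k in r) for r in m))
```

```text
side brass ctr z41 [ 2.1  7.8 41. ] top [-0.6  0.3 41. ]
ptr top [-37.8 -99.2  20. ] [-33.4 -98.8  20. ] ptr side [-34.3 -95.2  20. ] (same pt x?)
9 clip top finger [-40.7 -96.9   9. ] foot [-50.5 -96.1   9. ] side top edge [ -47.8 -104.4    9. ] side cen [-46.1 -97.7   9. ]
12 clip top finger [-41.1 -96.2  12. ] foot [-50.9 -95.4  12. ] side top edge [ -46.6 -100.1   12. ] side cen [-45.  -93.4  12. ]
15 clip top finger [-41.5 -95.5  15. ] foot [-51.2 -94.6  15. ] side top edge [-45.5 -95.8  15. ] side cen [-43.9 -89.2  15. ]
18 clip top finger [-41.8 -94.8  18. ] foot [-51.6 -93.9  18. ] side top edge [-44.4 -91.5  18. ] side cen [-42.7 -84.9  18. ]
top 9 [[414.9, 242.6], [413.5, 237.6], [413.3, 243.0], [411.8, 238.0]]
top 18 [[415.8, 242.0], [414.3, 236.9], [414.1, 242.4], [412.6, 237.3]]
side 9 [[328.2, 215.5], [323.7, 216.0], [328.6, 216.3], [324.1, 216.9]]
side 18 [[328.3, 212.5], [323.7, 213.1], [328.7, 213.4], [324.1, 214.0]]
top (407, 230)
.............
.............
.............
.............
.............
......#......
.....##......
.....###.....
......#......
......##.....
......####...
....#####....
....##.......
.............
side (316, 208)
................
................
................
................
................
................
................
.......####.....
......######....
......######....
...........#....
...........#....
................
................
................
................
```

Emit:
shift_gripper(plan={"rows": [[10, 0, -2, 0, 0, 0, 0], [10, 0, -4, 0, 0, 0, 0], [10, 0, -4, 0, 0, 0, 0], [10, 0, -4, 0, 0, 0, 0]]})

```text
clock: 4.9
tool_pos: [559.2, 15.1, 54.9]
tcp_rot: [3.119, 0.371, 0.001]
ft_force: [0.1, -1.6, 5.4]
grip_width: 15.1
gripper_force: 59.3
```

Create pc.py:
```python
from h import *; from bench import ctrl, optics, workorder;import pickle,sys
go(ctrl.get_state(),[568.9,-25.5,55],13.3)
f=optics.grab_frame("top"); g=optics.grab_frame("side"); pickle.dump((f,g),open(sys.argv[1]+".pkl","wb"))
c=np.array([536.9,107.,0]);a=np.radians(13.3);B=np.array([[np.cos(a),np.sin(a),0],[-np.sin(a),np.cos(a),0],[0,0,1]])
I=f["frame"].astype(float);r,gg,b=I[...,0],I[...,1],I[...,2]
Y=np.clip(np.minimum(r,gg)-b-40,0,None);Rd=np.clip(r-np.maximum(gg,b)*1.0-60,0,None)
for nm,W,z in(("yel",Y,20),("red",Rd,17)):
    for v in range(226,245):
        w=W[v,405:422]
        if w.sum()>60: u=(w*np.arange(405,422)).sum()/w.sum(); print(nm,v,round(u,2),int(w.sum()),(B@(ray(f,u,v,z)-c)).round(1)[:2])
o=[cv2.resize(i,None,fx=10,fy=10,interpolation=cv2.INTER_NEAREST) for i in(f["frame"][215:255,395:435,::-1],g["frame"][195:235,305:345,::-1])]
cv2.imwrite("pics/%s.png"%sys.argv[1],np.hstack(o))
```

```bash
python3 pc.py p4
```

```text
d [-0.1 41.8 -0.1] rv [ 0.0005 -0.0005  0.0043] tcp [559.2  15.1  54.9] t 4.9
yel 229 411.66 149 [-25.3 -96.5]
yel 230 411.76 127 [-27.6 -96.1]
yel 231 412.13 92 [-30.  -96.3]
yel 232 412.47 131 [-32.4 -96.4]
yel 233 412.65 138 [-34.7 -96.2]
yel 234 412.94 159 [-37.1 -96.2]
yel 235 413.31 91 [-39.5 -96.4]
red 237 413.01 159 [-43.4 -95.2]
red 238 413.07 95 [-45.7 -94.8]
red 239 413.58 128 [-48.2 -95.3]
red 240 415.37 171 [-51.3 -98.6]
red 241 412.6 290 [-52.1 -91.9]
```

View pics/p4.png

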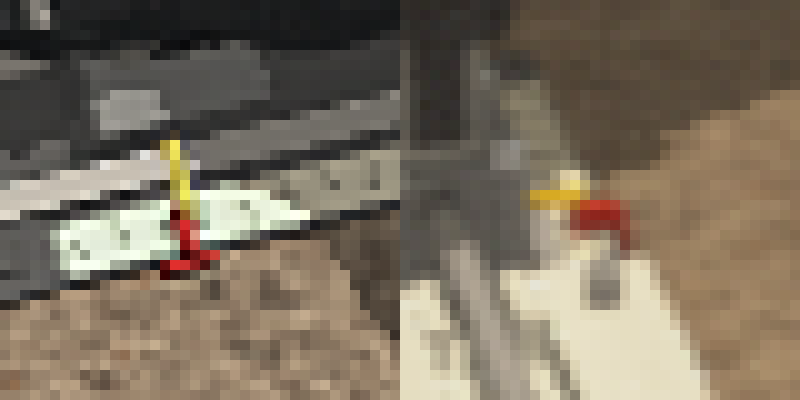

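The left panel shows the pointer end near (190,205), almost in line with the finger near (185,225). It is about 0.6 mm short once the clip's visible side face is allowed for. I'll trim that, then release and lift.

Emit:
shift_gripper(plan={"rows": [[10, 0, -0.6, 0, 0, 0, 0], [10, 0, -0.6, 0, 0, 0, 0], [10, 0, -0.6, 0, 0, 0, 0]]})

```text
clock: 5.38
tool_pos: [559.1, 15.4, 54.9]
tcp_rot: [3.119, 0.37, 0.001]
ft_force: [-0.6, -1.7, 6.1]
grip_width: 15.2
gripper_force: 59.3
```

```bash
python3 pc.py p5
```

```text
d [-0.1 42.1 -0.1] rv [ 0.0008 -0.0006  0.0042] tcp [559.1  15.4  54.9] t 5.38
yel 229 411.61 160 [-25.3 -96.4]
yel 230 411.59 116 [-27.5 -95.7]
yel 231 411.94 141 [-29.9 -95.9]
yel 232 412.3 82 [-32.3 -96.1]
yel 233 412.59 155 [-34.7 -96.1]
yel 234 412.72 123 [-37.  -95.7]
yel 235 413.14 124 [-39.4 -96. ]
red 237 413.0 160 [-43.4 -95.2]
red 238 413.07 95 [-45.7 -94.8]
red 239 413.57 126 [-48.2 -95.2]
red 240 415.37 170 [-51.3 -98.6]
red 241 412.59 291 [-52.1 -91.9]
```

Emit:
shift_gripper(plan={"rows": [[85, 0, 0, 0, 0, 0, 0], [85, 0, 0, 0, 0, 0, 0], [85, 0, 0, 0, 0, 0, 0], [85, 0, 0, 0, 0, 0, 0], [85, 0, 0, -40, 0, 0, 0], [85, 0, 0, -80, 0, 0, 0], [85, 0, 0, -80, 0, 0, 0]]})

```text
clock: 6.35
tool_pos: [561.0, 16.2, 137.7]
tcp_rot: [3.119, 0.371, 0.01]
ft_force: [-0.2, 0.2, -0.6]
grip_width: 84.8
gripper_force: 0.0
```

```bash
python3 pc.py p6
```

```text
d [-2.6 42.3 82.7] rv [ 0.0014 -0.0064  0.0046] tcp [561.   16.2 137.7] t 6.35
yel 229 411.58 147 [-25.3 -96.3]
yel 230 411.6 117 [-27.5 -95.7]
yel 231 411.93 142 [-29.9 -95.8]
yel 232 412.3 82 [-32.3 -96.1]
yel 233 412.59 153 [-34.7 -96.1]
yel 234 412.72 124 [-37.  -95.7]
yel 235 413.14 122 [-39.4 -96. ]
red 237 413.01 158 [-43.4 -95.2]
red 238 413.06 93 [-45.7 -94.7]
red 239 413.58 125 [-48.2 -95.3]
red 240 415.38 170 [-51.3 -98.6]
red 241 412.6 290 [-52.1 -91.9]
```

Run:
```python
from h import *; from bench import ctrl, optics, workorder
go(ctrl.get_state(),[482.1,339,120],17.1)
```

```text
d [   1.3 -332.2   14.5] rv [ 0.0003 -0.0003 -0.0619] tcp [558.6  15.8 134.6] t 6.45
```

Emit:
shift_gripper(plan={"rows": [[85, 1, -332, 14, 0, 0, -0.062], [85, 1, -332, 14, 0, 0, -0.062], [85, 1, -332, 14, 0, 0, -0.062], [85, 1, -332, 14, 0, 0, -0.062], [85, 1, -332, 14, 0, 0, -0.062], [85, 1, -332, 14, 0, 0, -0.062], [85, 1, -332, 14, 0, 0, -0.062], [85, 1, -332, 14, 0, 0, -0.062]]})

```text
clock: 7.45
tool_pos: [482.6, 336.3, 119.6]
tcp_rot: [3.105, 0.463, -0.002]
ft_force: [1.1, -0.1, 0.4]
grip_width: 84.7
gripper_force: 0.0
```

Run:
```python
from h import *; from bench import ctrl, optics, workorder
go(ctrl.get_state(),[482.1,339,34],17.1)
```

```text
d [ 0.5 -2.9 85.6] rv [ 0.002   0.0014 -0.0024] tcp [482.6 336.3 119.6] t 7.45
```

Emit:
shift_gripper(plan={"rows": [[85, 0, -2, 30, 0, 0, 0], [85, 0, -2, 60, 0, 0, 0], [85, 0, -2, 85, 0, 0, 0], [85, 0, -2, 85, 0, 0, 0], [85, 0, -2, 85, 0, 0, 0], [10, 0, -2, 85, 0, 0, 0], [10, 0, -2, 85, 0, 0, 0], [10, 0, -2, 85, 0, 0, 0]]})

```text
clock: 8.45
tool_pos: [481.5, 340.9, 36.0]
tcp_rot: [-3.106, -0.467, -0.001]
ft_force: [-0.1, -0.5, 0.5]
grip_width: 31.4
gripper_force: 0.0
```

Emit:
shift_gripper(plan={"rows": [[10, 0, 0, 0, 0, 0, 0], [10, 0, 0, 0, 0, 0, 0], [10, 0, 0, 0, 0, 0, 0]]})

```text
clock: 8.82
tool_pos: [481.7, 340.7, 36.1]
tcp_rot: [3.106, 0.467, 0.001]
ft_force: [-0.7, -2.5, 5.4]
grip_width: 18.8
gripper_force: 60.0
```

Run:
```python
from h import *; from bench import ctrl, optics, workorder; import pickle
go(ctrl.get_state(),[482.1,339,34],17.1)
f=optics.grab_frame("top"); g=optics.grab_frame("side"); pickle.dump((f,g),open("g.pkl","wb"))
o=[cv2.resize(i,(400,400),interpolation=cv2.INTER_CUBIC) for i in(f["frame"][210:300,220:310,::-1],g["frame"][250:350,290:390,::-1])]
cv2.imwrite("pics/g.png",np.hstack(o))
```

```text
d [-0.1  1.7  2.1] rv [ 0.0004 -0.0007  0.0001] tcp [481.7 340.7  36.1] t 8.82
```

View pics/g.png

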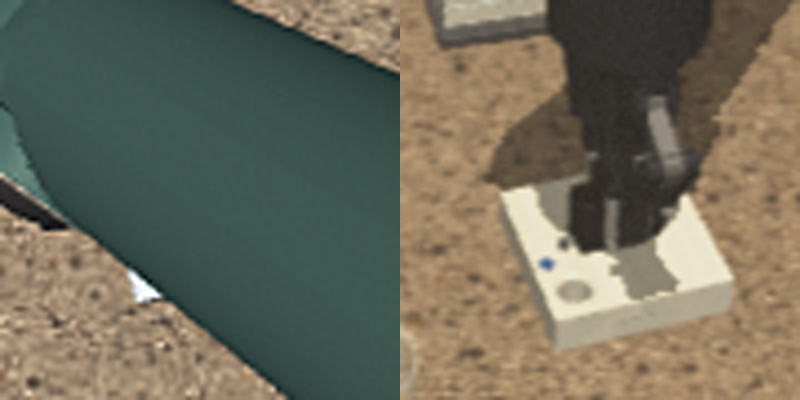

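The gripper holds the bar in the middle of the loose half. The blue dot is near (547,264) and the big hole near (574,290) in the right panel, and nothing is tilted. I'll lift it next.

Emit:
shift_gripper(plan={"rows": [[10, 0, 0, -20, 0, 0, 0], [10, 0, 0, -50, 0, 0, 0], [10, 0, 0, -80, 0, 0, 0], [10, 0, 0, -80, 0, 0, 0], [10, 0, 0, -80, 0, 0, 0]]})

```text
clock: 9.55
tool_pos: [480.6, 340.2, 114.6]
tcp_rot: [3.106, 0.467, -0.002]
ft_force: [-0.2, 0.5, -4.2]
grip_width: 18.8
gripper_force: 59.3
```

Run:
```python
from h import *; from bench import ctrl, optics, workorder
go(ctrl.get_state(),[536.5,108.8,112],13.3)
```

```text
d [-14.6 237.6   2.8] rv [0.0007 0.0016 0.0665] tcp [480.6 340.2 114.6] t 9.55
```

Emit:
shift_gripper(plan={"rows": [[10, -2, 40, 0, 0, 0, 0.01], [10, -5, 90, 0, 0, 0, 0.03], [10, -9, 145, 0, 0, 0, 0.05], [10, -12, 195, 0, 0, 0, 0.0665], [10, -14.6, 237.6, 0, 0, 0, 0.0665], [10, -14.6, 237.6, 0, 0, 0, 0.0665], [10, -14.6, 237.6, 0, 0, 0, 0.0665], [10, -14.6, 237.6, 0, 0, 0, 0.0665]]})

```text
clock: 10.55
tool_pos: [536.4, 111.0, 114.9]
tcp_rot: [-3.119, -0.368, 0.002]
ft_force: [-0.9, 1.0, -3.2]
grip_width: 19.2
gripper_force: 59.7
```

Run:
```python
from h import *; from bench import ctrl, optics, workorder; import pickle
go(ctrl.get_state(),[536.5,108.8,94],13.3)
f=optics.grab_frame("top"); g=optics.grab_frame("side"); pickle.dump((f,g),open("k.pkl","wb"))
o=[cv2.resize(i,(400,400),interpolation=cv2.INTER_CUBIC) for i in(f["frame"][180:270,325:415,::-1],g["frame"][180:260,270:350,::-1])]
cv2.imwrite("pics/k.png",np.hstack(o))
```

```text
d [-0.4  2.1 20.9] rv [-0.0008  0.0012  0.0025] tcp [536.4 111.  114.9] t 10.55
```

View pics/k.png

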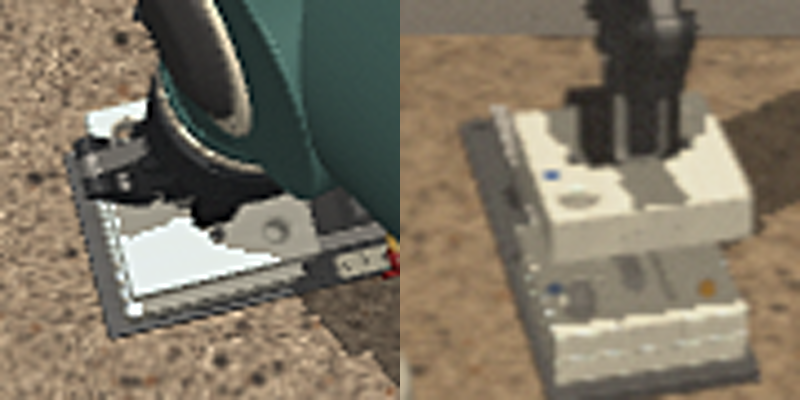

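The part hangs level and in line above the fixed half, with the blue dots matching at (550,175) and (554,288) in the right panel. I'll lower it to just above the dowels while fixing the small offset.

Emit:
shift_gripper(plan={"rows": [[10, 0, 1, 5, 0, 0, 0], [10, 0, 2, 12, 0, 0, 0.002], [10, 0, 2, 20, 0, 0, 0.002], [10, 0, 2, 20, 0, 0, 0.002], [10, 0, 2, 20, 0, 0, 0.002], [10, 0, 2, 20, 0, 0, 0.002]]})

```text
clock: 11.4
tool_pos: [537.9, 107.5, 95.7]
tcp_rot: [-3.121, -0.361, -0.001]
ft_force: [0.7, -0.3, -4.2]
grip_width: 19.1
gripper_force: 59.6
```

Run:
```python
from h import *; from bench import ctrl, optics, workorder; import pickle
s=ctrl.get_state();go(s,[536.5,108.8,94],13.3)
f=optics.grab_frame("top"); pickle.dump(f,open("k2.pkl","wb"))
c=np.array([536.9,107.,0]);a=np.radians(13.3);B=np.array([[np.cos(a),np.sin(a),0],[-np.sin(a),np.cos(a),0],[0,0,1]])
zt=s["tool_pos"][2]-14
print("pred",[proj(f,c+B.T@np.array([x,45,zt])).round(1) for x in(-45,45)],"(45,-45)",proj(f,c+B.T@np.array([-45,-45,zt])).round(1),"base",proj(f,c+B.T@np.array([-45,45,36])).round(1))
i=cv2.resize(f["frame"][190:260,330:400,::-1],(560,560),interpolation=cv2.INTER_NEAREST);cv2.imwrite("pics/k2.png",i)
```

```text
d [-1.1 -1.6  1.7] rv [ 0.     -0.0005 -0.0019] tcp [537.9 107.5  95.7] t 11.4
pred [array([355.2, 247.9]), array([344.8, 207.4])] (45,-45) [396.5 237.9] base [353.8 250.9]
```

View pics/k2.png

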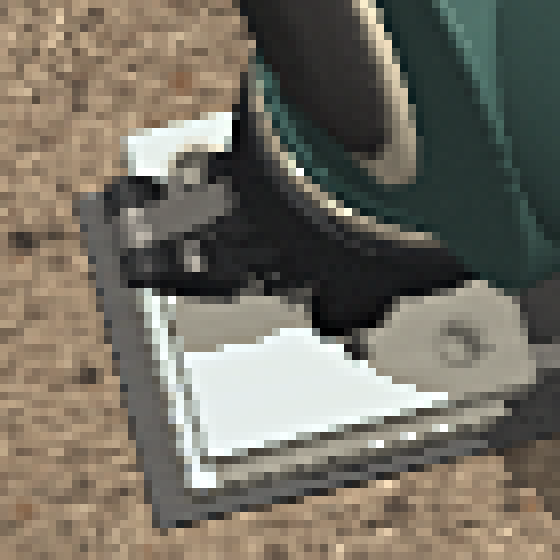

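The part's lower-left top corner is near (205,458) and the block's is near (190,490). The part sits about 1.5 mm off in x and about 1 mm off in y, as the state readings also show. I'll correct this and lower it onto the dowels.

Emit:
shift_gripper(plan={"rows": [[10, -1.1, -1.6, 0, 0, 0, -0.002], [10, -1.1, -1.6, 3, 0, 0, -0.002], [10, -1.1, -1.6, 6, 0, 0, -0.002], [10, -1.1, -1.6, 9, 0, 0, -0.002], [10, -1.1, -1.6, 9, 0, 0, -0.002]]})

```text
clock: 12.08
tool_pos: [536.0, 108.7, 86.1]
tcp_rot: [3.12, 0.364, -0.001]
ft_force: [0.4, -0.5, -3.2]
grip_width: 18.9
gripper_force: 59.7
```

Run:
```python
from h import *; from bench import ctrl, optics, workorder
s=ctrl.get_state();go(s,[536.5,108.8,77],13.3);print(s["ft_force"],s["moment"])
```

```text
d [0.5 0.  9.1] rv [0.     0.0008 0.0001] tcp [536.  108.7  86.1] t 12.07
[ 0.4006939  -0.45919078 -3.21400462] [ 0.02087212  0.02728605 -0.01812585]
```

Emit:
shift_gripper(plan={"rows": [[10, 0.3, 0, 2, 0, 0, 0], [10, 0.3, 0, 4, 0, 0, 0], [10, 0.3, 0, 6, 0, 0, 0], [10, 0.3, 0, 8, 0, 0, 0], [10, 0.3, 0, 8, 0, 0, 0]]})

```text
clock: 12.7
tool_pos: [536.4, 108.8, 78.3]
tcp_rot: [3.12, 0.364, -0.001]
ft_force: [0.5, 0.0, -2.5]
grip_width: 18.8
gripper_force: 59.7
```

Emit:
shift_gripper(plan={"rows": [[10, 0, 0, 2, 0, 0, 0], [10, 0, 0, 4, 0, 0, 0], [10, 0, 0, 6, 0, 0, 0], [10, 0, 0, 7, 0, 0, 0], [10, 0, 0, 7, 0, 0, 0], [10, 0, 0, 7, 0, 0, 0]]})

```text
clock: 13.45
tool_pos: [536.8, 108.9, 72.5]
tcp_rot: [3.12, 0.364, 0.001]
ft_force: [-3.0, -1.2, 6.9]
grip_width: 19.4
gripper_force: 61.2
```

Emit:
shift_gripper(plan={"rows": [[10, 0, 0, 1, 0, 0, 0], [10, 0, 0, 2, 0, 0, 0], [10, 0, 0, 2, 0, 0, 0], [10, 0, 0, 2, 0, 0, 0]]})

```text
clock: 13.95
tool_pos: [536.7, 108.9, 72.0]
tcp_rot: [3.119, 0.364, 0.001]
ft_force: [-7.6, -2.1, 20.6]
grip_width: 18.8
gripper_force: 63.1
```

Emit:
shift_gripper(plan={"rows": [[10, 0, 0, 1, 0, 0, 0], [10, 0, 0, 1, 0, 0, 0], [10, 0, 0, 1, 0, 0, 0]]})

```text
clock: 14.32
tool_pos: [536.8, 108.9, 72.0]
tcp_rot: [3.119, 0.364, 0.001]
ft_force: [-10.9, -3.5, 28.3]
grip_width: 19.0
gripper_force: 64.3
```

Emit:
shift_gripper(plan={"rows": [[10, -0.6, 0, 0, 0, 0, 0], [10, -0.6, 0, 0, 0, 0, 0], [10, -0.6, 0, 0, 0, 0, 0]]})

```text
clock: 14.7
tool_pos: [536.7, 108.9, 72.0]
tcp_rot: [3.119, 0.364, 0.003]
ft_force: [-9.0, -3.1, 25.6]
grip_width: 19.0
gripper_force: 64.0
```

```bash
python3 pc.py p9
```

Run:
```python
import pickle,cv2,numpy as np
f,g=pickle.load(open("p9.pkl","rb"))
o=[cv2.resize(i,(400,400),interpolation=cv2.INTER_CUBIC) for i in(f["frame"][180:270,345:435,::-1],g["frame"][180:260,270:350,::-1])]
cv2.imwrite("pics/z.png",np.hstack(o))
```

```text
d [  0.3 138.2  17.1] rv [ 0.0014 -0.0018  0.0001] tcp [536.7 108.9  72. ] t 14.7
red 241 412.81 107 [-52.2 -92.3]
```

View pics/z.png

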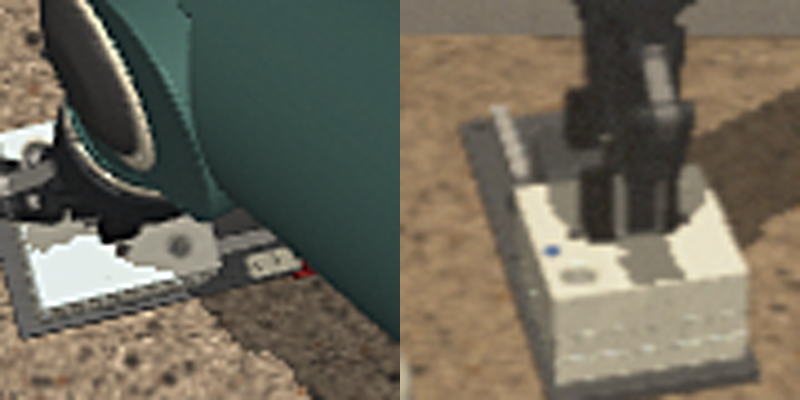

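The two halves are flush with no gap, as the front face at (650,330) in the right panel shows. They are pressed with about 26 N and still gripped, so I'm handing the job in.

```bash
python3 -c "
from bench import ctrl, optics, workorder
print(workorder.sign_off())"
```

```text
the job is handed in; nothing more can be done
None
```

I handed the job in at 14.7 s: the carriage pointer is set at the index clip to within about 1 mm by my camera measurement, and the loose half is on its dowels, pressed fully shut at about 26 N and still held; the hand-in gave no verdict.

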